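Phone onto the mat, lens unit ready in the tongs

ROBOT

A 6-joint arm with a two-finger parallel gripper is mounted at the origin on the work surface. World frame = base frame: x ahead of the robot, y to its left, z up, the work surface at z = 0. Lengths are in m, angles in rad, forces in N, time in s.
With the tool pointing down it reaches from about 0.4 to 0.925 m from the base axis. Payload 12.5 kg.
Tool frame: the origin (TCP) lies at the very end of the fingers, on their centre line; the grasp point (between the pads) lies 19 mm behind it (bot.hold_point_z is the distance from the TCP to the grasp point, in m); z points along the fingers, y is the line along which they close (so a half turn about z gives the same grasp; the last joint's range is limited). The gripper opens to 95 mm and grips with 3 to 60 N. Pads are 20 mm wide; open, the fingers measure 119 mm over their backs; the gripper's body (75 mm by 180 mm) begins 59 mm behind the grasp point.
Start: joints at [-1.456, 0.491, 1.559, -0, 1.092, -0.106], TCP at [0.137, -0.61, 0.215] pointing down, gripper open.
Joint ranges: [-3.1, 3.1], [-0.84, 2.19], [0.05, 2.79], [-1.13, 4.28], [0.06, 2.93], [-2.69, 2.69]. Speed limits (rad/s): [2.22, 2.22, 2.79, 3.14, 3.14, 3.14].

INTERFACE

Orientations are given as a rotation vector (axis times angle).
In Python, from bench import bot, viewer, job_done gives the robot as it stands.
- The arm moves only by the shell command python3 -m crank 'ROWS' [OPENING] [FORCE]. ROWS is JSON, a list of rows, each a list of 2 entries, a list of its own where there are three numbers: the shift along the tool's x, y, z in mm, then the turn about the tool's z in rad. In form: [[[x, y, z], yaw], ...]. A call has exactly 8 rows; each row shifts and turns the commanded pose from where the row before left it, along the tool's axes as they then stand; what a row does not reach is not made up. A row lasts 1/8 s, in which the tool goes at most 62.5 mm and 10.7 degrees, less where a joint would pass 70% of its speed; a pose out of reach is approached as far as the arm can. A call is refused whole if a number of a shift passes 62.5 or a number of a turn 0.188, either way. A call with a gripper value outside its range is refused whole. OPENING is the opening, from 0 (shut) to 1 (fully open), set as the call begins (- or left out, the last holds). The fingers move at their own pace and stop on an object; FORCE is the grip in N (left out, the last holds). Time passes only in rows, so rows that do not move let the fingers close, or fill a call up. It gives the time, the measured TCP pose, the force, the opening and the grip force at its end, in the units of the state.
- bot.state(): the state, without advancing time (a new reading comes with each control period).
- viewer.grab_frame(name): name is "scene" or "side" or "wrist"; returns (picture, depth): 420x560x3 uint8, red, green, blue; 420x560 float32, m along the optical axis (not along the pixel's ray), 0 where there is no reading.
- viewer.camera_model(name): a dict with "intrinsics" (3x3 intrinsics, pixels), "eye" and "orientation" of the camera in the world. Camera axes: x right, y down, z forward; pixel columns grow to the right and rows downward; lengths in m; the calibration is good to about 2 mm. The wrist camera is an equidistant fisheye: a pixel r from the principal point sees the ray r / f radians off the axis. A picture is of the moment at which its call begins: read the wrist's pose just before it. camera_model takes no time and is no camera call; for the wrist camera it gives the pose at the moment of the call.
- job_done(): hands the job in; it is judged then, once.
Trained networks look in the newest picture that a camera, given by its name, has taken for a name from the list of things; names that differ only in an ending like _2 or _b are one class to them, and where a whole thing is asked for, a point or a joint stands for the part that bears it (a point fixed in the world has none). Each returns a list of dicts, best first, with "conf" (0 to 1); they miss things now and then, are a little off and sometimes report something else, mostly with a low value. They report only what shows in the picture. A call takes as long as a camera call.
- viewer.silhouettes(camera, name): "mask" (420x560 bool, what is visible of it) and "bbox" ([left, top, right, bottom] in pixels, round what is visible of it).
The state is a dict: "clock": time; "joint_positions": joint angles; "qvel": joint speeds; "tau": joint torques, N m; "position": TCP position; "tool_rot": TCP orientation; "contact_force": force on the tool from outside, world axes, zero at the start; "wrist_torque": the same for the moment, N m; "opening": finger opening in m; "finger_force": force on a finger pad.
Only numpy, scipy, OpenCV 4.12 (cv2) and the standard library are available. Lean on these libraries where they do the work, as an engineer would, in place of code of your own. Each camera call takes 0.05 s, during which the arm holds its last target. There are 200 camera calls.

TASK

Slide the silver phone across the desk, without picking it up, onto the middle of the repair mat so that it lies straight along it, and let go of it. Then take the sprung tongs, close them on the round camera lens unit on the rotating tray (never touch the unit itself with the gripper) and carry it over to the phone. Finish still holding: the unit gripped in the tongs, steady, about 8 cm directly above the phone's empty camera opening, with the phone still in place on the mat; leave everything else where it is.

Things in the scene. Friction and masses are not known exactly. Their poses are not given: they have to be found in the camera images.
- phone: Silver phone lying face down, 132 x 65 x 9 mm, 170 g, edges rounded 3 mm. Origin at the centre of its underside, x along its length, z up. Near its +x end it has a raised steel ring (33 mm across, 2 mm high) round the empty black camera opening. It can be pinched across its 65 mm width, pushed or dragged.
- phone_opening (a point): Centre of the phone's round camera opening (26 mm across), on the back of the phone, 40 mm from the phone's centre towards its +x end, 11 mm above its underside.
- mat: Fixed grey silicone repair mat, flat part 190 mm (its x) by 115 mm (its y), 2 mm thick, with a rim 12 mm wide outside that sloping down to the desk, so the phone can slide up on to it. Origin at the centre of its underside. The phone's length goes along the mat's x, either way round. Mat and tray lie on opposite sides of the desk; the sides swap.
- tray: Pale grey round rotating tray: fixed foot, turning disc 105 mm in radius that turns easily, its flat rimless top 24 mm above the desk. Origin on the axis at desk height; the disc is centred on it.
- lens_unit: Camera lens unit, a black round drum 22 mm in diameter and 11 mm high with a glass lens on top, about 20 g, standing on the tray about 70 mm from the tray's centre, on the part of the rim that is nearer the robot. Origin at the centre of its underside.
- tongs: Sprung U-shaped steel tongs, 173 mm long, 16 mm high, 70 g, lying on edge on the desk: the two arms have upright faces and close horizontally. Origin on the underside midway between the two rubber grip panels (36 mm long, at the balance point); x along the tongs to the tips, z up. Bow end 87 mm behind the origin, tips' ends 86 mm ahead. Width over the panels 47 mm at rest, 37 mm when closed on the lens unit.
- tongs_tips (a point): Middle point between the two rubber tip pads (each 24 mm long, 14 mm high, lower edge 1 mm above the tongs' underside), 74.5 mm ahead of the tongs' origin along x and 8 mm above their underside. The gap between the pads is about 42 mm at rest, 34 mm when the panels are held at 43 mm.
- tongs_l: Left (+y) arm of the tongs; its origin lies on the underside at the middle of its grip panel. Springs out: at the grip panels it takes about 3 N to start closing the tongs, 5 N at 43 mm over the panels, 8 N at 37 mm; so a gripper standing at about 43 mm carries them half open, and one gripping with 20 N or more closes them on the unit.
- tongs_r: Right (-y) arm of the tongs, the mirror of the left one; both close together.
- speaker: Small black speaker, 34 x 14 x 6 mm, on the tray; to stay on the tray. Origin at the centre of its underside.
- port_board: Small dark circuit board with a socket, 46 x 20 x 5 mm, on the tray; to stay on the tray. Origin at the centre of its underside.
- screwdriver: Steel screwdriver with a yellow handle, 180 mm long, lying beyond the phone; leave alone.
- magnifier: Clear acrylic hand magnifier, disc 84 mm across with a flat handle, 8 mm thick, lying near the robot; leave alone.
- white_box: White plastic box, 77 x 117 x 44 mm, lid shut, at the far side; leave alone.
- spudger: Flat black plastic pry stick, 160 mm long, 5 mm thick, lying near the robot; leave alone.
- screw_jar: Small glass jar with a steel cap, 48 mm across, 55 mm high, at the far side; leave alone.

How it is judged:
By the outcome, as a careful person would: the job done as asked, in the order asked, and still so for the second after the job is handed in, while the arm keeps its last pose, push and grip.
It also fails if it takes over 58 s, if anything falls off the work surface, if the arm or the gripper's body presses on something with over 40 N, if the wrist force passes 120 N, or if a joint passes its speed limit or range.

## Working session

There is one attempt and no reset: what is moved stays moved. The work goes in short steps, Python scripts to look and compute and a shell command to move; the robot and the scene stay as the last step left them, time stands still between calls to the robot, and variables do not carry over. Pictures are saved under pics/ and viewed, at most 10 in all, crops included, and the job is handed in when it is done.

```bash
ls; mkdir -p pics
cat > h.py <<'E'
import numpy as np, cv2
from bench import bot, viewer
from scipy.spatial.transform import Rotation as R
def rot(o):
    o=np.array(o,float); return o if o.shape==(3,3) else (R.from_rotvec(o).as_matrix() if o.size==3 else R.from_quat(o).as_matrix())
def grab(n):
    m=viewer.camera_model(n); p,d=viewer.grab_frame(n); return m,p,d
def world(m,us,vs,z,fish=False):
    K=np.array(m['intrinsics']); x=(us-K[0,2])/K[0,0]; y=(vs-K[1,2])/K[1,1]
    if fish:
        r=np.hypot(x,y)+1e-12; ray=np.stack([x/r*np.tan(r),y/r*np.tan(r),np.ones_like(r)],-1)
    else: ray=np.stack([x,y,np.ones_like(x)],-1)
    return (ray*z[...,None])@rot(m['orientation']).T+np.array(m['eye'])
def pts(m,d,mask,fish=False):
    v,u=np.nonzero(mask&(d>0)); return world(m,u.astype(float),v.astype(float),d[v,u],fish)
def save(n,p): cv2.imwrite('pics/'+n+'.png',p[...,::-1])
E
python3 - <<'E'
from h import *
for n in ['scene','side']:
    m,p,d=grab(n); save(n+'0',p); print(n,m)
    for t in ['phone','mat','tray','lens_unit','tongs','speaker','port_board','screwdriver','magnifier','white_box','spudger','screw_jar']:
        r=viewer.silhouettes(n,t)
        for q in r[:1]:
            P=pts(m,d,q['mask']); 
            if len(P)==0: print(t,'nodepth');continue
            (c,s,a)=cv2.minAreaRect(P[:,:2].astype(np.float32)*1000)
            print(t,round(q['conf'],2),q['bbox'],'med',np.median(P,0).round(3),'rect',np.round(c),np.round(s),round(a,1),'z',np.percentile(P[:,2],[5,95]).round(3))
print(bot.state())
E
```

```text
pics
scene {'intrinsics': array([[389.75882037,   0.        , 282.87040529],
       [  0.        , 389.75882037, 207.92322698],
       [  0.        ,   0.        ,   1.        ]]), 'eye': array([ 0.93172617, -0.22982343,  0.75147987]), 'orientation': array([-2.34961408, -1.15987886,  0.34920772])}
phone 0.58 [274.2, 220.2, 337.0, 268.9] med [0.654 0.029 0.009] rect [649.  34.] [134.  71.] 85.9 z [0.006 0.012]
mat 0.68 [304.4, 133.4, 405.0, 210.7] med [0.574 0.248 0.002] rect [569. 256.] [141. 217.] 6.7 z [-0.001  0.004]
tray 0.92 [120.6, 249.5, 230.5, 356.4] med [ 0.602 -0.253  0.024] rect [ 598. -249.] [205. 205.] 3.9 z [0.022 0.026]
lens_unit 0.6 [159.0, 259.2, 173.8, 272.4] med [ 0.536 -0.231  0.035] rect [ 534. -231.] [19. 21.] 58.6 z [0.027 0.038]
tongs 0.79 [187.9, 181.3, 248.5, 212.6] med [ 0.44  -0.052  0.011] rect [437. -50.] [157.  16.] 21.1 z [0.    0.017]
speaker 0.73 [201.3, 301.9, 213.6, 323.7] med [ 0.661 -0.215  0.03 ] rect [ 660. -213.] [13. 32.] 26.3 z [0.028 0.033]
port_board 0.66 [133.2, 324.9, 157.1, 333.5] med [ 0.624 -0.317  0.03 ] rect [ 624. -318.] [45. 20.] 
[... 2235 characters left out ...]
joint_positions': array([-1.45563202e+00,  4.90883298e-01,  1.55893542e+00, -1.83802128e-05,
        1.09169451e+00, -1.05628705e-01]), 'qvel': array([ 2.73623950e-05,  6.96029193e-04, -6.29928533e-04, -2.20745441e-04,
        4.61457061e-04, -8.19663933e-04]), 'tau': array([ 4.90697021e-04, -6.12473559e+01, -2.58435416e+01,  6.93526072e-02,
        4.46176704e-02,  1.76206254e-05]), 'position': array([ 0.13687754, -0.60982803,  0.21465911]), 'tool_rot': array([ 3.12238770e+00,  3.46121275e-01, -2.50257036e-05]), 'contact_force': array([-0.24043523, -1.03245038,  1.19037513]), 'wrist_torque': array([ 0.00026166, -0.0113207 , -0.00197073]), 'finger_force': 0.0, 'opening': 0.09546468963151956}
```

View pics/scene0.png

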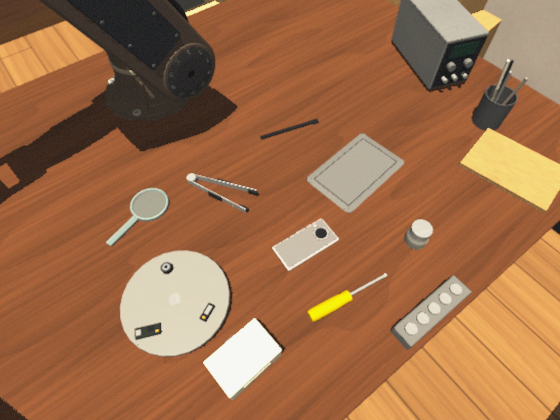

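View pics/side0.png

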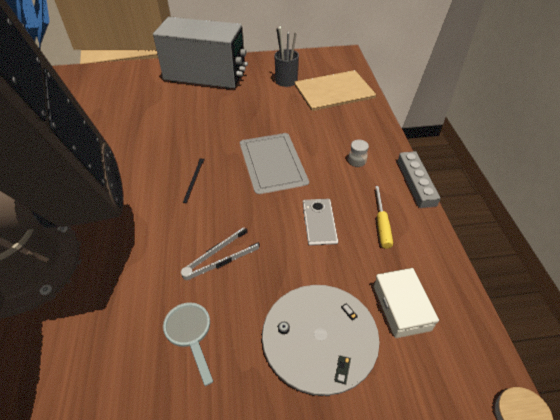

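The scene picture shows the phone at (305,244) with its opening at (321,233), the mat at (355,172), the tongs' bow at (191,178) with tips at (257,191) and (246,209), and the lens at (167,267). The side view agrees: phone (320,221), opening (318,206), lens (283,327). The detections fit these positions. Next I go above the phone for a close look.

```bash
cat >> h.py <<'E'
def phi_now(s=None):
    s=s or bot.state(); X=rot(s['tool_rot'])[:,0]; return np.arctan2(X[1],X[0])
def plan(tgt,phi,n,start=None):
    s=bot.state(); p0=np.array(start[0] if start else s['position']); f0=start[1] if start else phi_now(s)
    df=(phi-f0+np.pi)%(2*np.pi)-np.pi; d=(np.array(tgt)-p0)/n; f=f0; out=[]
    for i in range(n):
        X=np.array([np.cos(f),np.sin(f)]);Y=np.array([np.sin(f),-np.cos(f)])
        out.append([[round(1000*float(d[:2]@X),1),round(1000*float(d[:2]@Y),1),round(-1000*float(d[2]),1)],round(-df/n,3)]); f+=df/n
    print(str(out).replace(' ',''))
E
python3 - <<'E'
from h import *
print(phi_now()); plan([0.652,0.034,0.18],np.radians(85.5),16)
E
```

```text
0.2208014823495265
[[[40.2,-32.2,2.2],np.float64(-0.079)],[[42.7,-28.9,2.2],np.float64(-0.079)],[[44.8,-25.4,2.2],np.float64(-0.079)],[[46.7,-21.8,2.2],np.float64(-0.079)],[[48.3,-18.0,2.2],np.float64(-0.079)],[[49.6,-14.1,2.2],np.float64(-0.079)],[[50.5,-10.2,2.2],np.float64(-0.079)],[[51.2,-6.1,2.2],np.float64(-0.079)],[[51.5,-2.0,2.2],np.float64(-0.079)],[[51.5,2.1,2.2],np.float64(-0.079)],[[51.2,6.1,2.2],np.float64(-0.079)],[[50.5,10.2,2.2],np.float64(-0.079)],[[49.5,14.2,2.2],np.float64(-0.079)],[[48.3,18.1,2.2],np.float64(-0.079)],[[46.7,21.8,2.2],np.float64(-0.079)],[[44.8,25.5,2.2],np.float64(-0.079)]]
```

```bash
sed -i 's/round(-df\/n,3)/round(float(-df\/n),3)/' h.py
python3 -m crank '[[[40,-32,2],-0.079],[[43,-29,2],-0.079],[[45,-25,2],-0.079],[[47,-22,2],-0.079],[[48,-18,2],-0.079],[[50,-14,2],-0.079],[[50,-10,2],-0.079],[[51,-6,2],-0.079]]' 1
python3 -m crank '[[[51,-2,2],-0.079],[[51,2,2],-0.079],[[51,6,2],-0.079],[[50,10,2],-0.079],[[49,14,2],-0.079],[[48,18,2],-0.079],[[47,22,3],-0.079],[[45,26,3],-0.079]]'
cat > m.py <<'E'
from h import *
import sys
def measure(names,cam='wrist',tag=None):
    m,p,d=grab(cam)
    if tag: save(tag,p)
    for t in names:
        for q in viewer.silhouettes(cam,t)[:2]:
            P=pts(m,d,q['mask'],cam=='wrist')
            if len(P)<5: print(t,'few');continue
            c,s,a=cv2.minAreaRect(P[:,:2].astype(np.float32)*1000)
            print(cam,t,round(q['conf'],2),np.round(q['bbox']),'med',np.median(P,0).round(4),'rect',np.round(c,1),np.round(s,1),round(a,1),'z',np.percentile(P[:,2],[5,95]).round(4))
    return m,p,d
if __name__=='__main__':
    s=bot.state(); print(s['clock'],s['position'],phi_now(s))
    measure(sys.argv[2].split(','),'wrist',sys.argv[1])
E
python3 m.py w1 phone,mat,tongs,tongs_tips,phone_opening,lens_unit
```

```text
clock: 2.3
position: [0.3964, -0.2878, 0.1988]
tool_rot: [2.858, 1.303, 0.0]
contact_force: [-0.0, -0.1, 0.1]
opening: 0.0948
finger_force: 0.0
clock: 3.3
position: [0.6548, 0.0314, 0.1806]
tool_rot: [2.312, 2.127, 0.0]
contact_force: [0.6, -0.8, 0.1]
opening: 0.095
finger_force: 0.0
3.3 [0.6548454  0.03140357 0.18059436] 1.4875084697762362
wrist phone 0.91 [248. 124. 309. 245.] med [0.6526 0.04   0.0092] rect [652.   36.4] [131.   65.9] 86.3 z [0.0077 0.0112]
wrist mat 0.86 [133.   0. 268. 103.] med [0.5747 0.2023 0.0014] rect [576.2 216.7] [139.9 130.8] 7.5 z [-0.0003  0.0028]
wrist tongs 0.78 [ 86. 206. 140. 256.] med [0.4449 0.0028 0.0147] rect [435.1  -2.7] [119.4   8.3] 32.7 z [0.0013 0.0164]
wrist tongs 0.69 [ 89. 203. 164. 265.] med [ 0.467  -0.0142  0.0144] rect [446.7 -20.8] [116.6  58.2] 28.7 z [-0.      0.0164]
wrist tongs_tips 0.56 [ 87. 206. 166. 265.] med [ 0.4698 -0.016   0.0145] rect [446.8 -21. ] [116.6  57.8] 28.7 z [0.0034 0.0164]
wrist phone_opening 0.94 [247. 122. 312. 243.] med [0.6525 0.0403 0.0092] rect [651.3  36.4] [131.1  68. ] 86.3 z [0.0075 0.0112]
wrist lens_unit 0.74 [244. 124. 311. 243.] med [0.6527 0.0399 0.0092] rect [651.6  36.5] [131.   66.6] 86.3 z [0.0076 0.0112]
wrist lens_unit 0.72 [369.   0. 426.  26.] med [0.7796 0.2134 0.035 ] rect [783.4 217.1] [25.3 45.3] 73.1 z [0.009  0.0555]
```

```bash
python3 -c "
from h import *
plan([0.652,0.0364,0.003],1.506,8)"
```

```text
[[[0.9,-0.3,22.2],-0.003],[[0.9,-0.3,22.2],-0.003],[[0.9,-0.3,22.2],-0.003],[[0.9,-0.2,22.2],-0.003],[[0.9,-0.2,22.2],-0.003],[[0.9,-0.2,22.2],-0.003],[[0.9,-0.2,22.2],-0.003],[[0.9,-0.2,22.2],-0.003]]
```

```bash
python3 -m crank '[[[2,-1,30],-0.01],[[2,-1,30],-0.009],[[2,0,30],0],[[1,0,30],0],[[0,0,30],0],[[0,0,16],0],[[0,0,8],0],[[0,0,3],0]]'
python3 -m crank '[[[0,0,0],0],[[0,0,0],0],[[0,0,0],0],[[0,0,0],0],[[0,0,0],0],[[0,0,0],0],[[0,0,0],0],[[0,0,0],0]]' 0.55 6
python3 - <<'E'
from m import *
print(bot.state()['position'],phi_now())
measure(['phone','mat'],'scene');measure(['phone','mat'],'side');measure(['phone','mat'],'wrist','w2')
E
```

```text
clock: 4.65
position: [0.6526, 0.0368, 0.004]
tool_rot: [2.295, 2.145, 0.001]
contact_force: [-0.1, 0.3, 0.1]
opening: 0.0952
finger_force: 0.0
clock: 5.65
position: [0.6526, 0.037, 0.0039]
tool_rot: [2.294, 2.145, 0.001]
contact_force: [-0.8, 0.3, 5.2]
opening: 0.0651
finger_force: 6.0
[0.65258961 0.03703791 0.00394622] 1.5037987154386137
scene phone 0.85 [273. 226. 325. 269.] med [ 0.6464 -0.0007  0.0093] rect [651.2  28.6] [122.9  64.4] 86.5 z [0.007  0.0117]
scene mat 0.89 [331. 133. 403. 212.] med [0.6004 0.2727 0.0016] rect [592.1 222.7] [137.7 313.8] 16.0 z [-0.0008  0.004 ]
side phone 0.85 [306. 200. 335. 243.] med [0.6518 0.0224 0.0115] rect [650.6  28. ] [118.6  65. ] 85.3 z [0.0086 0.0143]
side mat 0.67 [242. 133. 297. 196.] med [0.5599 0.2645 0.0045] rect [580. 180.] [140.9 395.7] 6.3 z [0.0018 0.0071]
wrist phone 0.69 [220. 143. 341. 350.] med [0.6525 0.0576 0.0092] rect [651.1  34.4] [135.2  68.8] 86.2 z [0.0077 0.0114]
wrist mat 0.85 [ 40.   0. 261.  98.] med [0.5733 0.1731 0.0013] rect [571.8 168. ] [ 66.1 152.1] 75.8 z [-0.0004  0.0027]
```

```bash
python3 -c "
from h import *
plan([0.5705,0.2595,0.006],1.694,16)"
```

```text
[[[13.5,-6.0,-0.1],-0.012],[[13.6,-5.9,-0.1],-0.012],[[13.7,-5.7,-0.1],-0.012],[[13.7,-5.6,-0.1],-0.012],[[13.8,-5.4,-0.1],-0.012],[[13.9,-5.2,-0.1],-0.012],[[13.9,-5.1,-0.1],-0.012],[[14.0,-4.9,-0.1],-0.012],[[14.0,-4.7,-0.1],-0.012],[[14.1,-4.6,-0.1],-0.012],[[14.2,-4.4,-0.1],-0.012],[[14.2,-4.2,-0.1],-0.012],[[14.3,-4.1,-0.1],-0.012],[[14.3,-3.9,-0.1],-0.012],[[14.3,-3.7,-0.1],-0.012],[[14.4,-3.6,-0.1],-0.012]]
```

```bash
python3 -m crank '[[[13.5,-6,0],-0.012],[[13.6,-5.9,0],-0.012],[[13.7,-5.7,0],-0.012],[[13.7,-5.6,-0.5],-0.012],[[13.8,-5.4,-0.5],-0.012],[[13.9,-5.2,-0.25],-0.012],[[13.9,-5.1,-0.25],-0.012],[[14,-4.9,-0.25],-0.012]]'
python3 -m crank '[[[14,-4.7,-0.25],-0.012],[[14.1,-4.6,0],-0.012],[[14.2,-4.4,0],-0.012],[[14.2,-4.2,0],-0.012],[[14.3,-4.1,0],-0.012],[[14.3,-3.9,0],-0.012],[[14.3,-3.7,0],-0.012],[[14.4,-3.6,0],-0.012]]'
python3 - <<'E'
from m import *
print(bot.state()['position'],phi_now())
measure(['phone','mat'],'scene');measure(['phone','mat'],'side');measure(['phone','mat'],'wrist','w3')
E
```

```text
clock: 7.1
position: [0.6109, 0.1492, 0.0053]
tool_rot: [-2.188, -2.254, 0.0]
contact_force: [1.3, -2.1, 2.6]
opening: 0.0647
finger_force: 6.0
clock: 8.1
position: [0.5698, 0.2603, 0.0056]
tool_rot: [2.077, 2.357, -0.0]
contact_force: [2.1, -4.2, 4.8]
opening: 0.0645
finger_force: 6.0
[0.56978667 0.26032729 0.00561598] 1.6966020897007286
scene phone 0.88 [328. 147. 367. 191.] med [0.569  0.234  0.0111] rect [568.8 252.3] [ 64.5 129.3] 8.5 z [0.008  0.0135]
scene phone 0.46 [188. 170. 258. 214.] med [ 0.4221 -0.04    0.0128] rect [420.4 -35.9] [172.   59.6] 27.6 z [0.0032 0.0174]
scene mat 0.86 [302. 143. 406. 213.] med [0.6044 0.2036 0.0015] rect [574.8 253.6] [151.1 215.9] 8.1 z [-0.001   0.0037]
scene mat 0.61 [184. 174. 259. 212.] med [ 0.4234 -0.0403  0.0126] rect [420.4 -35.9] [172.   59.6] 27.6 z [0.0019 0.0174]
side phone 0.76 [259. 139. 290. 178.] med [0.5715 0.2482 0.014 ] rect [568.6 266.5] [ 66.9 150.2] 7.2 z [0.0103 0.0171]
side mat 0.95 [245. 136. 308. 195.] med [0.5733 0.2111 0.0044] rect [574.2 249.7] [139.9 202.2] 6.6 z [0.0017 0.0071]
side mat 0.67 [374. 267. 436. 335.] med [ 0.7647 -0.2131  0.0452] rect [ 778.3 -191.4] [ 99.1 142.3] 0.6 z [0.0132 0.0476]
wrist phone 0.78 [220. 145. 344. 353.] med [0.5669 0.2802 0.0112] rect [568.3 260.5] [ 68.9 127.7] 7.3 z [0.0097 0.0134]
wrist mat 0.56 [155.  69. 406. 349.] med [0.5613 0.3277 0.0014] rect [568.  277.1] [140.6 177.9] 7.2 z [-0.0002  0.0027]
```

View pics/w3.png

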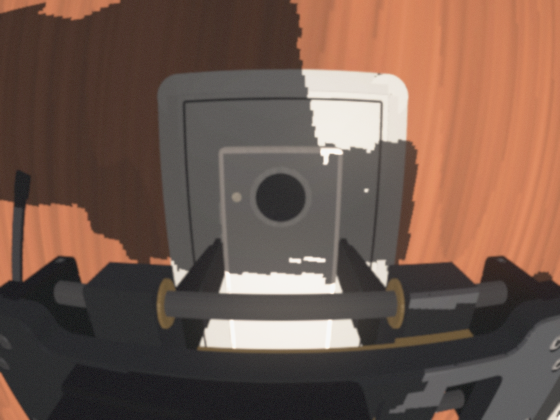

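The wrist view shows the phone straight and central on the mat: its edges run from column 220 to 342, inside mat edges at 160 and 407. The opening is at (281,197). Releasing it.

```bash
python3 -m crank '[[[0,0,0],0],[[0,0,0],0],[[0,0,0],0],[[0,0,0],0],[[0,0,-10],0],[[0,0,-40],0],[[0,0,-60],0],[[0,0,-60],0]]' 1
python3 - <<'E'
from m import *
print(bot.state()['position'],phi_now())
measure(['phone','mat'],'wrist','w4');measure(['phone','tongs'],'scene');measure(['tongs'],'side')
E
```

```text
clock: 9.55
position: [0.5699, 0.2593, 0.178]
tool_rot: [2.078, 2.356, 0.0]
contact_force: [0.3, -0.4, 1.4]
opening: 0.095
finger_force: 0.0
[0.56986106 0.25933191 0.17803792] 1.6957600032250464
wrist phone 0.58 [250. 133. 311. 250.] med [0.5688 0.2631 0.0112] rect [569.8 258.1] [ 67.4 132.1] 7.7 z [0.0095 0.0132]
wrist mat 0.6 [213.  91. 347. 279.] med [0.5705 0.2764 0.0014] rect [570.7 258. ] [141.5 217.6] 7.1 z [-0.0003  0.0028]
scene phone 0.76 [328. 146. 380. 191.] med [0.5717 0.2507 0.0112] rect [568.9 257.7] [ 68.7 139.7] 9.0 z [0.0076 0.0137]
scene tongs 0.81 [198. 174. 256. 193.] med [ 0.4221 -0.015   0.0113] rect [417.4 -12.1] [153.4  19.1] 33.0 z [0.0011 0.017 ]
scene tongs 0.59 [185. 176. 258. 210.] med [ 0.4214 -0.0419  0.0122] rect [416.9 -34.6] [176.4  68.3] 28.7 z [0.0006 0.0174]
side tongs 0.8 [186. 227. 249. 270.] med [ 0.4204 -0.0138  0.0132] rect [421.9 -13. ] [154.9  10.1] 33.9 z [0.004  0.0188]
side tongs 0.79 [183. 228. 260. 281.] med [ 0.4169 -0.043   0.0133] rect [420.5 -27. ] [173.7  64.9] 24.9 z [0.0022 0.019 ]
```

```bash
python3 -c "
from h import *
plan([0.425,-0.033,0.15],0.471,8)"
```

```text
[[[-34.0,-22.5,3.0],0.153],[[-37.0,-17.0,3.0],0.153],[[-39.2,-11.2,3.0],0.153],[[-40.4,-5.1,3.0],0.153],[[-40.7,1.1,3.0],0.153],[[-40.1,7.3,3.0],0.153],[[-38.5,13.4,3.0],0.153],[[-36.0,19.1,3.0],0.153]]
```

```bash
python3 -m crank '[[[-34,-22.5,3],0.153],[[-37,-17,3],0.153],[[-39,-11,3],0.153],[[-40.5,-5,3],0.153],[[-40.5,1,3],0.153],[[-40,7.5,3],0.153],[[-38.5,13.5,4],0.153],[[-36,19,6],0.153]]'
python3 - <<'E'
from m import *
print(bot.state()['position'],phi_now(),bot.state()['joint_positions'])
m,p,d=measure(['tongs','tongs_l','tongs_r'],'wrist','w5')
q=viewer.silhouettes('wrist','tongs'); M=np.any([x['mask'] for x in q if x['conf']>.5],0)
P=pts(m,d,M,True); P=P[P[:,2]>.010][:,:2]
c=P.mean(0); u,s,vt=np.linalg.svd(P-c); 
for a in np.radians(np.arange(22,34,1.)):
    X=np.array([np.cos(a),np.sin(a)]);Y=np.array([-X[1],X[0]]); l=P@X; w=P@Y
    # symmetric midline per section
    ls=np.linspace(l.min()+.03,l.max()-.01,12); mid=[(w[abs(l-t)<.006].max()+w[abs(l-t)<.006].min())/2 for t in ls]; wid=[np.ptp(w[abs(l-t)<.006]) for t in ls]
    k=np.polyfit(ls,mid,1); print(np.degrees(a),k[0].round(4),'len',np.ptp(l).round(4)); 
    if abs(k[0])<.01: o=(l.max()-.086); print('origin tips',X*o+Y*np.mean(mid),'bow',X*(l.min()+.087)+Y*np.mean(mid),np.round(wid,4))
E
```

```text
clock: 10.95
position: [0.4253, -0.0335, 0.1468]
tool_rot: [-3.056, -0.727, 0.002]
contact_force: [0.6, -1.1, -0.2]
opening: 0.0951
finger_force: 0.0
[ 0.42525827 -0.03352084  0.1468093 ] 0.4669260304509207 [-2.33711956e-01  3.14226703e-01  2.10185958e+00 -1.32263142e-04
  7.26857413e-01  8.70257674e-01]
wrist tongs 0.6 [246. 115. 275. 270.] med [ 0.4237 -0.0101  0.0151] rect [419.3 -14.1] [152.9   8.6] 33.8 z [0.0053 0.0167]
wrist tongs 0.57 [246. 111. 313. 283.] med [ 0.4218 -0.0382  0.0151] rect [417.1 -37.1] [181.   59.7] 28.8 z [0.001  0.0166]
wrist tongs_l 0.6 [246. 115. 275. 270.] med [ 0.4237 -0.0101  0.0151] rect [419.3 -14.1] [152.9   8.6] 33.8 z [0.0053 0.0167]
wrist tongs_l 0.57 [246. 111. 313. 283.] med [ 0.4218 -0.0382  0.0151] rect [417.1 -37.1] [181.   59.7] 28.8 z [0.001  0.0166]
wrist tongs_r 0.6 [246. 115. 275. 270.] med [ 0.4237 -0.0101  0.0151] rect [419.3 -14.1] [152.9   8.6] 33.8 z [0.0053 0.0167]
wrist tongs_r 0.57 [246. 111. 313. 283.] med [ 0.4218 -0.0382  0.0151] rect [417.1 -37.1] [181.   59.7] 28.8 z [0.001  0.0166]
22.0 0.1175 len 0.1736
23.0 0.1005 len 0.1735
24.000000000000004 0.0836 len 0.1733
25.0 0.0658 len 0.1731
26.0 0.0493 len 0.1729
27.0 0.0337 len 0.1726
28.0 0.0166 len 0.1722
29.000000000000004 -0.0024 len 0.172
origin tips [ 0.42138356 -0.03543789] bow [ 0.42224024 -0.03496302] [0.0255 0.0282 0.0315 0.045  0.0458 0.0479 0.0479 0.0462 0.0493 0.0518
 0.0562 0.0578]
29.999999999999996 -0.0201 len 0.1724
31.0 -0.0372 len 0.1728
32.0 -0.0547 len 0.1731
33.0 -0.0713 len 0.1734
```

View pics/w5.png

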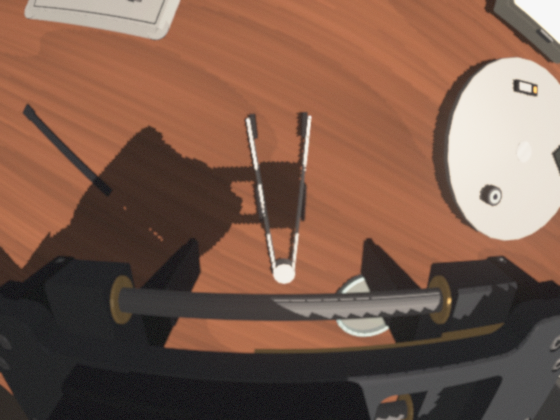

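The wrist view shows the tongs with their bow at (284,272), tips at (252,118) and (305,118), and panels near (262,200) and (302,200). The magnifier at (360,305) is clear of the fingers.

```bash
python3 -c "
from h import *
plan([0.4218,-0.0352,0.003],0.505,1)"
```

```text
[[[-5.3,0.4,144.3],-0.032]]
```

```bash
python3 -m crank '[[[-2,0.4,30],-0.016],[[-2,0,30],-0.016],[[-1,0,30],0],[[0,0,26],0],[[0,0,14],0],[[0,0,9],0],[[0,0,4],0],[[0,0,1],0]]'
python3 -m crank '[[[0,0,0],0],[[0,0,0],0],[[0,0,0],0],[[0,0,0],0],[[0,0,0],0],[[0,0,0],0],[[0,0,0],0],[[0,0,0],0]]' 0.453 20
python3 -c "
from h import *
print(bot.state()['position'],phi_now())"
```

```text
clock: 12.2
position: [0.4222, -0.0351, 0.0037]
tool_rot: [3.042, 0.784, 0.0]
contact_force: [-0.3, 0.2, 0.2]
opening: 0.0952
finger_force: 0.0
clock: 13.2
position: [0.422, -0.0353, 0.0036]
tool_rot: [3.042, 0.783, 0.0]
contact_force: [0.7, -0.2, 0.8]
opening: 0.0429
finger_force: 5.1
[ 0.42201937 -0.03525288  0.00362914] 0.5038393847427519
```

```bash
python3 -m crank '[[[0,0,-5],0],[[0,0,-15],0],[[0,0,-25],0],[[0,0,-25],0],[[0,0,-20],0],[[0,0,-8],0],[[0,0,0],0],[[0,0,0],0]]'
python3 - <<'E'
from m import *
plan([0.4648,-0.2085,0.11],-0.30,8)
measure(['tongs','lens_unit'],'wrist');measure(['tray','lens_unit','tongs'],'side')
E
```

```text
clock: 14.2
position: [0.4217, -0.0352, 0.101]
tool_rot: [-3.042, -0.783, 0.001]
contact_force: [-0.2, -0.0, -1.5]
opening: 0.0435
finger_force: 4.6
[[[-5.7,21.6,-1.1],0.1],[[-3.5,22.0,-1.1],0.1],[[-1.3,22.3,-1.1],0.1],[[0.9,22.3,-1.1],0.1],[[3.2,22.1,-1.1],0.1],[[5.4,21.7,-1.1],0.1],[[7.5,21.0,-1.1],0.1],[[9.6,20.2,-1.1],0.1]]
wrist tongs 0.85 [293.  98. 332. 348.] med [ 0.4588 -0.0354  0.1125] rect [434.9 -55.7] [169.2  26. ] 25.8 z [0.101  0.1139]
wrist tongs 0.81 [228. 101. 270. 349.] med [ 0.4416 -0.0014  0.1125] rect [382.2 -29.3] [236.4  26.1] 32.5 z [0.1014 0.1139]
wrist lens_unit 0.85 [507. 199. 528. 224.] med [ 0.5332 -0.2236  0.0348] rect [ 532.4 -231.3] [30.7 22.6] 62.2 z [0.0252 0.0365]
side tray 0.71 [264. 285. 381. 391.] med [ 0.596  -0.2559  0.0255] rect [ 598.  -242.3] [210.7 216.1] 42.2 z [0.0232 0.0276]
side tray 0.55 [275. 323. 288. 335.] med [ 0.5356 -0.2287  0.0364] rect [ 536.3 -224.3] [28.6 19.9] 82.8 z [0.0267 0.0387]
side lens_unit 0.66 [266. 282. 380. 391.] med [ 0.596  -0.2552  0.0255] rect [ 602.2 -239.3] [222.3 209. ] 69.4 z [0.0232 0.0275]
side lens_unit 0.51 [278. 323. 289. 333.] med [ 0.5356 -0.2295  0.0366] rect [ 535.9 -227.7] [21.7 19.9] 83.1 z [0.0311 0.0387]
side tongs 0.76 [182. 211. 257. 250.] med [ 0.4026 -0.0601  0.109 ] rect [442.7  -7.3] [220.3 129. ] 79.7 z [0.0985 0.1157]
side tongs 0.62 [178. 223. 211. 239.] med [ 0.3865 -0.0387  0.1079] rect [387.3  -9.4] [ 54.4 162.5] 2.1 z [0.0992 0.1157]
```

```bash
python3 -m crank '[[[-5.7,21.6,-1],0.1],[[-3.5,22,-1],0.1],[[-1.3,22.3,-1],0.1],[[1,22.3,-1],0.1],[[3.2,22.1,-1],0.1],[[5.4,21.7,-1],0.1],[[7.5,21,-1],0.1],[[9.6,20.2,-1],0.1]]'
python3 - <<'E'
from m import *
s=bot.state(); print(s['position'],phi_now(),s['opening'])
m,p,d=measure(['lens_unit'],'wrist','w6')
L=viewer.silhouettes('wrist','lens_unit')[0]; P=pts(m,d,L['mask'],True); Q=P[P[:,2]>.031]; print('lens',cv2.minEnclosingCircle(Q[:,:2].astype(np.float32)*1000),Q.mean(0))
f=phi_now(); X=np.array([np.cos(f),np.sin(f)]);Y=np.array([X[1],-X[0]]); o=s['position'][:2]
A=pts(m,d,d>0,True); A=A[(A[:,2]>.095)&(A[:,2]<.135)]; rel=A[:,:2]-o; l=rel@X; w=rel@Y
k=(abs(w)<.04)&(l>0.03)&(l<.12)
for t in np.arange(.03,.1,.006):
    j=k&(abs(l-t)<.003)
    if j.sum(): a=w[j]; print(t.round(3),a.min().round(4),a[a<0].max().round(4) if (a<0).any() else '',a[a>0].min().round(4) if (a>0).any() else '',a.max().round(4),A[j,2].max().round(4))
print('tip end',l[k].max()); measure(['lens_unit'],'scene')
E
```

```text
clock: 15.55
position: [0.4657, -0.2092, 0.1095]
tool_rot: [3.106, -0.469, -0.0]
contact_force: [0.9, -0.1, -1.8]
opening: 0.0432
finger_force: 4.6
[ 0.4656706  -0.20917071  0.10950565] -0.2995314225843297 0.043152854974200176
wrist lens_unit 0.6 [194.   0. 209.   6.] med [ 0.6492 -0.2     0.0292] rect [ 648.9 -199.5] [11.9  5.8] 67.9 z [0.0269 0.0308]
wrist lens_unit 0.59 [264. 111. 294. 139.] med [ 0.5342 -0.2285  0.0353] rect [ 533.9 -228.7] [22.2 21.3] 54.9 z [0.0336 0.0365]
lens ((651.627197265625, -197.50498962402344), 9.999999747378752e-05) [ 0.6516272  -0.19750498  0.03121525]
0.03 -0.021 -0.0181 0.0175 0.0201 0.123
0.036 -0.0213 -0.0185 0.0178 0.0206 0.1233
0.042 -0.0221 -0.0191 0.0184 0.0209 0.1234
0.048 -0.0228 -0.0196 0.0186 0.0213 0.123
0.054 -0.0231 -0.0203 0.0192 0.0221 0.1242
0.06 -0.0235 -0.0169 0.0158 0.0231 0.1236
0.066 -0.0242 -0.017 0.0159 0.0236 0.1236
0.072 -0.0247 -0.0169 0.0163 0.0238 0.1237
0.078 -0.0251 -0.0172 0.0166 0.0246 0.1232
0.084 -0.0223 -0.0175 0.0165 0.0219 0.1229
tip end 0.08535694381596137
scene lens_unit 0.52 [160. 262. 173. 276.] med [ 0.5354 -0.2321  0.0351] rect [ 531.  -233.2] [28.  21.1] 33.5 z [0.0247 0.0375]
```

View pics/w6.png

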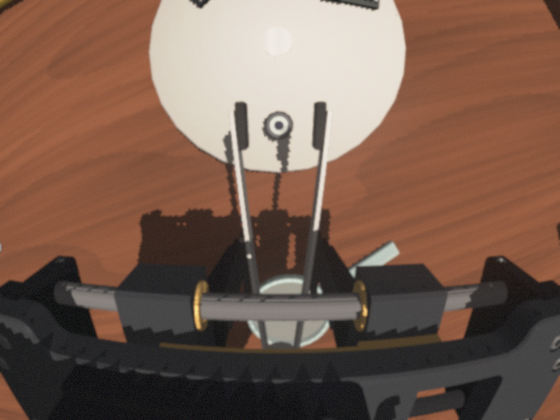

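The view shows the lens at (279,125) between the tip pads at (240,125) and (320,125), so it is well centred. A small correction, then down.

```bash
python3 -m crank '[[[-2,-1,15],0],[[0,0,20],0],[[0,0,18],0],[[0,0,12],0],[[0,0,8],0],[[0,0,4],0],[[0,0,2.5],0],[[0,0,0.5],0]]'
python3 - <<'E'
from m import *
s=bot.state(); print(s['position'],phi_now(),s['opening'])
m,p,d=measure(['lens_unit'],'wrist','w7')
measure(['lens_unit','tongs'],'side')
E
```

```text
clock: 16.8
position: [0.4641, -0.207, 0.0298]
tool_rot: [3.107, -0.463, 0.001]
contact_force: [-1.1, 1.1, -0.2]
opening: 0.0431
finger_force: 4.6
[ 0.46408918 -0.20700087  0.02977888] -0.2961626300171819 0.04305211379531964
wrist lens_unit 0.58 [258. 104. 302. 146.] med [ 0.5341 -0.2284  0.0353] rect [ 534.2 -228.5] [20.6 20.4] 66.6 z [0.034  0.0365]
side lens_unit 0.48 [277. 324. 289. 333.] med [ 0.5358 -0.2293  0.0368] rect [ 535.8 -227.8] [20.5 19.9] 82.6 z [0.0298 0.0389]
side tongs 0.86 [195. 306. 292. 342.] med [ 0.503  -0.2047  0.041 ] rect [ 461.  -228.2] [102.2 172.2] 79.1 z [0.0294 0.0451]
side tongs 0.68 [205. 308. 293. 323.] med [ 0.5254 -0.2006  0.0379] rect [ 480.5 -189.2] [ 72.5 144. ] 54.9 z [0.0236 0.0451]
```

View pics/w7.png

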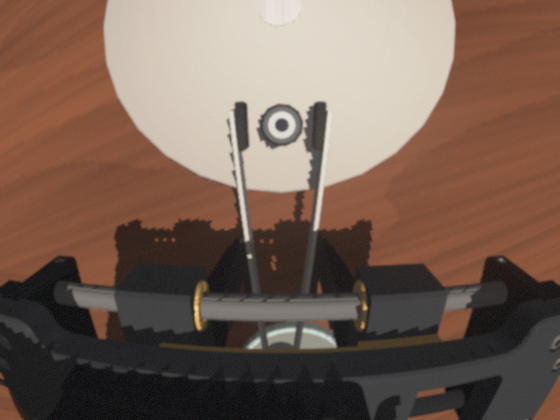

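The lens at (281,125) sits between the pads, level with their middle. Closing.

```bash
python3 -m crank '[[[0,0,0],0],[[0,0,0],0],[[0,0,0],0],[[0,0,0],0],[[0,0,0],0],[[0,0,0],0],[[0,0,0],0],[[0,0,0],0]]' 0 30
python3 -m crank '[[[0,0,-4],0],[[0,0,-8],0],[[0,0,-15],0],[[0,0,-25],0],[[0,0,-25],0],[[0,0,-18],0],[[0,0,-8],0],[[0,0,0],0]]'
python3 - <<'E'
from m import *
s=bot.state(); print(s['position'],phi_now(),s['opening'])
m,p,d=measure(['lens_unit','tongs'],'wrist','w8')
measure(['lens_unit'],'side'); measure(['lens_unit'],'scene')
E
```

```text
clock: 18.05
position: [0.464, -0.2069, 0.0296]
tool_rot: [3.107, -0.464, 0.0]
contact_force: [0.1, 0.1, -0.2]
opening: 0.0359
finger_force: 30.0
clock: 19.05
position: [0.4641, -0.2069, 0.1332]
tool_rot: [3.107, -0.464, 0.002]
contact_force: [0.6, 0.8, -1.1]
opening: 0.036
finger_force: 30.0
[ 0.46406584 -0.20694743  0.13322617] -0.29622312033309955 0.03603280404443474
wrist lens_unit 0.82 [259. 101. 303. 146.] med [ 0.5345 -0.2277  0.1387] rect [ 531.3 -223.8] [25.6 31.3] 66.8 z [0.1374 0.1399]
wrist tongs 0.96 [244. 104. 321. 348.] med [ 0.4913 -0.2144  0.1446] rect [ 418.4 -192.3] [ 67.2 264.7] 72.1 z [0.1335 0.1459]
wrist tongs 0.94 [294.  99. 319. 348.] med [ 0.491  -0.2299  0.1446] rect [ 451.5 -223.5] [ 21.6 183.2] 72.2 z [0.1355 0.1459]
```

View pics/w8.png

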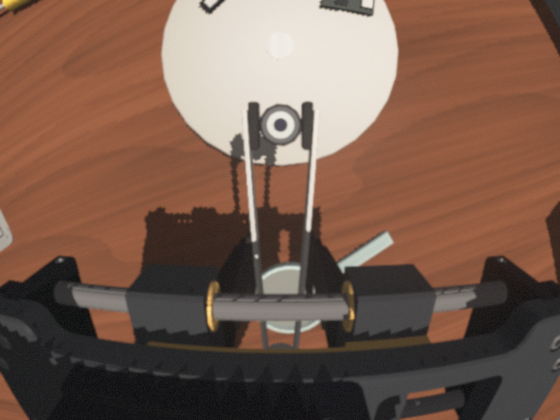

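The unit at (281,125) is held between the pads, with its top measured at z = 0.139. Carrying it to the phone.

```bash
python3 -c "
from h import *
plan([0.5005,0.262,0.099],0.5,16)"
```

```text
[[[-6.4,-28.7,2.1],-0.05],[[-4.9,-29.0,2.1],-0.05],[[-3.5,-29.2,2.1],-0.05],[[-2.0,-29.3,2.1],-0.05],[[-0.6,-29.4,2.1],-0.05],[[0.9,-29.4,2.1],-0.05],[[2.4,-29.3,2.1],-0.05],[[3.8,-29.1,2.1],-0.05],[[5.3,-28.9,2.1],-0.05],[[6.7,-28.6,2.1],-0.05],[[8.1,-28.3,2.1],-0.05],[[9.5,-27.8,2.1],-0.05],[[10.9,-27.3,2.1],-0.05],[[12.2,-26.7,2.1],-0.05],[[13.5,-26.1,2.1],-0.05],[[14.8,-25.4,2.1],-0.05]]
```

```bash
python3 -m crank '[[[-6.4,-28.7,2],-0.05],[[-4.9,-29,2],-0.05],[[-3.5,-29.2,2],-0.05],[[-2,-29.3,2],-0.05],[[-0.6,-29.4,2],-0.05],[[0.9,-29.4,2],-0.05],[[2.4,-29.3,2],-0.05],[[3.8,-29.1,2],-0.05]]'
python3 -m crank '[[[5.3,-28.9,2],-0.05],[[6.7,-28.6,2],-0.05],[[8.1,-28.3,2],-0.05],[[9.5,-27.8,2],-0.05],[[10.9,-27.3,2],-0.05],[[12.2,-26.7,2],-0.05],[[13.5,-26.1,2],-0.05],[[14.8,-25.4,2],-0.05]]'
python3 -m crank '[[[0,0,2],0],[[0,0,0],0],[[0,0,0],0],[[0,0,0],0],[[0,0,0],0],[[0,0,0],0],[[0,0,0],0],[[0,0,0],0]]'
python3 - <<'E'
from m import *
s=bot.state(); print(s['position'],phi_now(),s['opening'])
measure(['lens_unit','phone'],'wrist','w9')
measure(['lens_unit','phone','tongs'],'side','s9'); measure(['lens_unit','phone'],'scene','c9')
E
```

```text
clock: 20.4
position: [0.4821, 0.0285, 0.1163]
tool_rot: [3.137, 0.166, -0.001]
contact_force: [0.1, 0.3, -1.2]
opening: 0.0356
finger_force: 30.0
clock: 21.4
position: [0.4998, 0.263, 0.1002]
tool_rot: [3.042, 0.786, -0.001]
contact_force: [-0.3, -0.7, -1.2]
opening: 0.0362
finger_force: 30.0
clock: 22.4
position: [0.4998, 0.262, 0.0986]
tool_rot: [3.042, 0.783, 0.0]
contact_force: [0.1, -0.3, -1.7]
opening: 0.0359
finger_force: 30.0
[0.4998186  0.26198968 0.09858196] 0.5038232748097273 0.035949806456390725
wrist lens_unit 0.96 [260. 103. 304. 144.] med [0.5641 0.299  0.104 ] rect [565.1 299.4] [22.6 21.1] 27.3 z [0.1028 0.1052]
wrist phone 0.88 [239.  74. 410. 205.] med [0.5744 0.2469 0.011 ] rect [568.7 256.1] [ 67.6 135.1] 7.0 z [0.0095 0.0123]
side phone 0.96 [257. 138. 288. 177.] med [0.5705 0.2502 0.0142] rect [571.1 256.8] [ 64.3 133.9] 7.3 z [0.0112 0.0169]
side tongs 0.75 [219. 121. 276. 145.] med [0.4961 0.244  0.1069] rect [509.5 258.7] [153.3  24.3] 23.2 z [0.0992 0.1135]
side tongs 0.62 [218. 124. 242. 139.] med [0.4757 0.2626 0.1073] rect [471.2 260.5] [64.1 10.4] 37.1 z [0.099 0.114]
scene phone 0.93 [328. 145. 381. 190.] med [0.5711 0.2521 0.0112] rect [566.6 257.2] [ 67.9 140.7] 7.4 z [0.0084 0.0137]
scene phone 0.45 [370. 124. 380. 133.] med [0.5618 0.2969 0.104 ] rect [562.5 297. ] [16.4 19.2] 80.0 z [0.1023 0.1056]
```

View pics/w9.png

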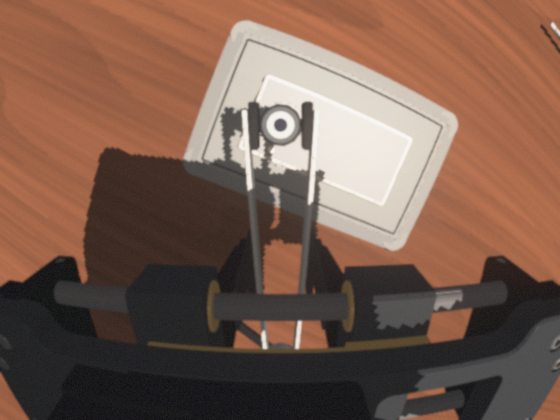

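View pics/c9.png

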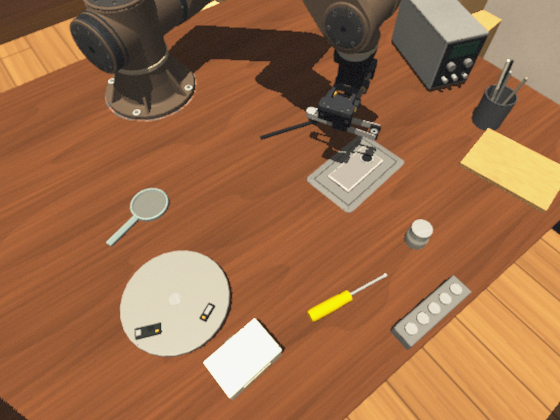

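The wrist view shows the unit in the tongs at (281,125) over the phone's opening end. In the scene view the phone lies central on the mat at (355,172), and everything else is where it was. A 1.5 mm trim, then settle and hand in.

```bash
python3 -m crank '[[[-0.4,0.7,0],0],[[-0.3,0.6,0],0],[[0,0,0],0],[[0,0,0],0],[[0,0,0],0],[[0,0,0],0],[[0,0,0],0],[[0,0,0],0]]'
python3 - <<'E'
from m import *
measure(['lens_unit'],'wrist'); s=bot.state(); print(s['position'],s['opening'],s['finger_force'])
from bench import job_done
print(job_done())
E
```

```text
clock: 23.9
position: [0.4998, 0.2605, 0.0986]
tool_rot: [3.042, 0.783, -0.0]
contact_force: [0.2, -0.4, -1.4]
opening: 0.0358
finger_force: 30.0
wrist lens_unit 0.81 [260. 102. 302. 147.] med [0.564  0.2976 0.104 ] rect [564.8 295.5] [20.5 25.4] 17.9 z [0.1027 0.1052]
[0.49982106 0.26050727 0.09858633] 0.03627421385137028 29.996966421604156
the job is handed in; nothing more can be done
None
```

I handed the job in at about 24 s: the phone lies straight on the middle of the mat, released, and the tongs hold the lens unit about 8 cm above its camera opening (within about 1 mm by the wrist camera).

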